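# Show the arched glass sample to the inspection camera

### The job

Three leaded-glass samples stand in the slotted wooden block. Lift the one with the round arched top out of its slot and hold it in the air, arch uppermost, with its middle on the inspection camera's line of sight about 12 cm in front of the lens and its flat face square to the lens (the camera looks somewhat downward, so tip the sample to match). Leave the other two samples standing where they are, do not knock the camera out of its setting, and finish while still holding the sample steadily there.

Things in the scene. Friction and masses are not known exactly. Their poses are not given: they have to be found in the camera images.
- arch_piece: The sample to show: an upright leaded-glass plate with a semicircular top, 64 mm wide (its y), 10 mm thick (its x), 104 mm high (its z, up; straight sides to 72 mm, then a half circle of radius 32 mm). Origin at the centre of its bottom edge. Weighs roughly 0.1 to 0.2 kg, rigid, both faces alike. Grip it across its thickness near the crown of the arch.
- arch_mid (a point): The middle of the arched sample, 52 mm above its bottom edge, halfway through its thickness.
- tall_piece: Another sample, rectangular with a square top, 64 mm wide (y), 10 mm thick (x), 104 mm high (z). Origin at the centre of its bottom edge. Stays in the block.
- low_piece: Another sample, low and wide, 84 mm wide (y), 10 mm thick (x), 70 mm high (z). Origin at the centre of its bottom edge. Stays in the block.
- slot_block: Fixed wooden block 178 mm (its x) by 84 mm (its y), 34 mm high, origin at the centre of its underside on the bench. Three straight slots run along its y at x = -60, 0 and +60 mm, each 12.5 mm wide, open at both ends and at the top, with their floor 10 mm above the bench. One sample stands in each slot, in any order, faces looking along the block's x.
- insp_stand: Inspection camera stand: dark 100 x 90 x 12 mm base plate fixed to the bench, with an upright steel post 14 mm thick, 305 mm high. Origin at the centre of the base's underside; the camera looks toward its -x side.
- insp_head: Camera head, a 36 mm aluminium box with a black lens barrel 32 mm across, whose front glass is 60 mm from the origin. It looks along its own -x; its y is level; it is tipped 0.15 to 0.5 rad below level and its height varies. Origin on its pivot, on the line of sight. It is held only by friction and must not be pushed.
- lens (a point): Centre of the front glass of the lens.
- view_point (a point): The point on the line of sight 120 mm in front of the lens, where the middle of the arched sample must be.
Mind the look-alikes: they are no part of the job. Leave any purple or red look-alike of the tall_piece alone.

How it is judged:
On the way:
1. the arched sample is lifted clear of its slot in the gripper (z of arch_piece in the frame of slot_block above 0.045 m and contact force between the fingers and arch_piece above 1 N), for 0.1 s.
At the end, for the whole second after the job is handed in: The arched sample is held still, arch up, touching neither block nor camera; its middle 120 +-25 mm from the lens and within 18 mm of the line of sight, face square to the lens and width level within 0.15 rad; the other two samples still stand in their slots (x of arch_mid in the frame of view_point between -0.025 and 0.025 m and y of arch_mid in the frame of view_point between -0.018 and 0.018 m and z of arch_mid in the frame of view_point between -0.018 and 0.018 m and angle between the x axis of arch_piece and the x axis of insp_head, either way round below 0.15 rad and angle between the y axis of arch_piece and the y axis of insp_head, either way round below 0.15 rad and angle between arch_piece's own z axis and vertical below 0.8 rad and height (world z) of arch_mid above 0.11 m and contact force between the fingers and arch_piece above 1 N and contact force between arch_piece and slot_block below 0.1 N and contact force between arch_piece and insp_stand below 0.1 N and linear speed of arch_piece below 0.02 m/s and z of each of tall_piece, low_piece in the frame of slot_block below 0.02 m and angle between each of tall_piece, low_piece's own z axis and vertical below 0.2 rad); the arm keeps its last pose, push and grip.
It fails at once if another sample is dragged or lifted out of its place in the block (distance of any of tall_piece, low_piece from where it was at the start of the episode above 0.02 m).
It fails at once if the camera is knocked out of its setting (distance of lens from where it was at the start of the episode above 0.01 m).
It also fails if it takes over 32 s, if anything falls off the work surface, if the arm or the gripper's body presses on something with over 40 N, if the wrist force passes 120 N, or if a joint passes its speed limit or range.

### The arm

A 7-joint arm with a two-finger parallel gripper is mounted at the origin on a cart in front of the work surface, level with it; the furniture and walls round the work are solid. World frame = base frame: x ahead of the robot, y to its left, z up, the work surface at z = 0. Lengths are in m, angles in rad, forces in N, time in s.
With the tool pointing down it reaches from about 0.4 to 0.875 m from the base axis. Payload 19.3 kg.
Tool frame: the origin (TCP) lies at the very end of the fingers, on their centre line; the grasp point (between the pads) lies 19 mm behind it; z points along the fingers, y is the line along which they close (so a half turn about z gives the same grasp; the last joint's range is limited). The gripper opens to 85 mm and grips with 20 to 120 N. Pads are 22 mm wide; open, the fingers measure 114 mm over their backs; the gripper's body (76 mm by 85 mm) begins 54 mm behind the grasp point. The pads swing forward as they close: fully open they stand 13 mm farther back than shut.
Start: joints at [1.222, 0.521, -0.036, 1.599, 0.021, 1.021, -0.113], TCP at [0.172, -0.601, 0.231] pointing down, gripper open.
Joint ranges: [-2.91, 2.91], [-0.3, 2.13], [-1.5, 1.42], [0.17, 2.43], [-1.26, 4.41], [0.16, 1.93], [-2.52, 2.52]. Speed limits (rad/s): [1.89, 1.89, 2.39, 2.39, 3.01, 3.01, 3.01].

### API

Orientations are given as [roll, pitch, yaw] about the fixed x, y, z axes, in that order (R = Rz(yaw) Ry(pitch) Rx(roll)).
In Python, from workcell import monitor, optics, job_done gives the robot as it stands.
- The arm moves only by the shell command python3 -m handwheel 'ROWS' [FORCE]. ROWS is JSON, a list of rows, each an object of numbers: "dx", "dy", "dz": the shift along the tool's x, y, z in cm; "wx", "wy", "wz": the turn, a rotation vector about the tool's x, y, z in rad; "claw": the opening in per cent of the stroke, from 0 (shut) to 100 (fully open). A call has 1 to 8 rows; each row shifts and turns the commanded pose from where the row before left it, along the tool's axes as they then stand; what a row does not reach is not made up. A row lasts 1/8 s, in which the tool goes at most 62.5 mm and 10.7 degrees, less where a joint would pass 70% of its speed; a pose out of reach is approached as far as the arm can. A call with a gripper value outside its range is refused whole. The fingers move at their own pace and stop on an object; FORCE is the grip in N (left out, the last holds). Time passes only in rows, so rows that do not move let the fingers close. It gives the time, the measured TCP pose, the force, the opening and the grip force at its end, in the units of the state.
- monitor.observe(): the state, without advancing time (a new reading comes with each control period).
- optics.grab_frame(name): name is "scene" or "top" or "wrist"; returns a dict with "frame" (384x512x3 uint8, blue, green, red), "fovy" (degrees; the focal length in pixels is half the picture's height over the tangent of half this angle, whatever the lens; pixels are square), "cx", "cy" (the principal point, pixels), "k1" (the pictures are not rectified: a ray, as slopes to the right and down, at radius r is drawn at 1 + k1 r^2 times it, then the intrinsics apply), "R" (3x3) and "t" (3): a world point X has camera coordinates R X + t. Camera axes: x right, y down, z forward; pixel columns grow to the right and rows downward; lengths in m; the calibration is good to about 2 mm. A picture is of the moment at which its call begins. There is no depth.
- job_done(): hands the job in; it is judged then, once.
Trained networks look in the newest picture that a camera, given by its name, has taken for a name from the list of things; names that differ only in an ending like _2 or _b are one class to them, and where a whole thing is asked for, a point or a joint stands for the part that bears it (a point fixed in the world has none). Each returns a list of dicts, best first, with "p" (0 to 1); they miss things now and then, are a little off and sometimes report something else, mostly with a low value. They report only what shows in the picture. A call takes as long as a camera call. They do not tell look-alikes from the thing itself.
- optics.masks_of(name, camera): "region" (384x512 bool, what is visible of it) and "rect" ([left, top, width, height] in pixels, round what is visible of it).
The state is a dict: "clock": time; "qpos": joint angles; "qd": joint speeds; "joint_efforts": joint torques, N m; "position": TCP position; "tool_rot": TCP orientation; "force": force on the tool from outside, world axes, zero at the start; "moment": the same for the moment, N m; "grip_width": finger opening in m; "finger_force": force on a finger pad.
Only numpy, scipy, OpenCV 4.12 (cv2) and the standard library are available. Lean on these libraries where they do the work, as an engineer would, in place of code of your own. Each camera call takes 0.05 s, during which the arm holds its last target. There are 200 camera calls.

## Working session

There is one attempt and no reset: what is moved stays moved. The work goes in short steps, Python scripts to look and compute and a shell command to move; the robot and the scene stay as the last step left them, time stands still between calls to the robot, and variables do not carry over. Pictures are saved under pics/ and viewed, at most 10 in all, crops included, and the job is handed in when it is done.

```bash
mkdir -p pics
cat > h.py <<'E'
import numpy as np,cv2
from workcell import monitor,optics
def intr(f):
    F=f["frame"].shape[0]/2/np.tan(np.radians(f["fovy"])/2)
    return F
def proj(f,X):
    c=np.asarray(X,float).reshape(-1,3)@np.array(f["R"]).T+np.array(f["t"])
    s=c[:,:2]/c[:,2:]; s=s*(1+f["k1"]*(s**2).sum(1,keepdims=True))
    return s*intr(f)+[f["cx"],f["cy"]]
def ray(f,uv):
    d=(np.asarray(uv,float)-[f["cx"],f["cy"]])/intr(f); s=d.copy()
    for _ in range(20): s=d/(1+f["k1"]*(s@s))
    R=np.array(f["R"]); v=R.T@np.array([s[0],s[1],1]); return -R.T@np.array(f["t"]),v/np.linalg.norm(v)
E
python3 - <<'E'
from h import *
import pickle
print(monitor.observe())
fs={}
for n in("scene","top"):
    f=optics.grab_frame(n);fs[n]=f
    print(n,f["fovy"],f["k1"],f["cx"],f["cy"],np.round(f["R"],3).tolist(),np.round(f["t"],3))
    for o in("arch_piece","tall_piece","low_piece","slot_block","insp_stand","insp_head","lens"):
        r=optics.masks_of(o,n); f[o]=r
        print(n,o,[(round(d["p"],2),d["rect"]) for d in r])
pickle.dump(fs,open("fs.pkl","wb"))
cv2.imwrite("pics/a.png",np.vstack([fs["scene"]["frame"]]))
cv2.imwrite("pics/b.png",fs["top"]["frame"])
E
```

```text
{'clock': 0.0, 'qpos': array([ 1.22181196,  0.52200634, -0.0363331 ,  1.59998856,  0.02119849,
        1.02112152, -0.1127912 ]), 'qd': array([-0.00031156, -0.00060159,  0.00124688, -0.00154454, -0.00120205,
        0.00125776, -0.00052964]), 'joint_efforts': array([ 3.01231159e-05, -9.27123284e+01,  1.97987683e+00, -3.69940138e+01,
        1.79324829e-02,  8.14127270e-03,  6.18002059e-05]), 'position': array([ 0.17186721, -0.6005547 ,  0.23073742]), 'tool_rot': array([-3.14045650e+00,  7.77971581e-05,  2.78787038e-01]), 'force': array([ 0.20973229,  0.59248154, -0.12728921]), 'moment': array([-0.02802888,  0.01932284,  0.01913262]), 'finger_force': 0.0, 'grip_width': 0.0851940295644606}
scene 54.26422275170505 0.03525659576550655 253.97885525242594 196.6710120315295 [[0.491, -0.871, -0.026], [-0.369, -0.181, -0.912], [0.789, 0.457, -0.41]] [-0.298  0.303  0.728]
scene arch_piece [(0.76, [295.2, 203.4, 20.4, 29.3])]
scene tall_piece [(0.93, [363.3, 218.3, 28.0, 35.9]), (0.87, [351.2, 240.9, 26.5, 49.2]), (0.84, [151.6, 198.6, 23.0, 34.2]), (0.73, [303.6, 214.9, 20.6, 22.7]), (0.66, [
[... 370 characters left out ...]
57.8077492677804 193.82469863553916 [[0.024, -1.0, 0.0], [-0.979, -0.024, -0.204], [0.204, 0.005, -0.979]] [-0.078  0.522  1.174]
top arch_piece [(0.67, [290.8, 167.6, 21.3, 15.9]), (0.57, [308.7, 176.1, 23.0, 28.4])]
top tall_piece [(0.62, [360.5, 167.2, 31.9, 12.1]), (0.55, [370.1, 208.8, 19.0, 24.5]), (0.55, [132.3, 219.4, 28.5, 9.2]), (0.52, [310.9, 175.6, 19.3, 26.4])]
top low_piece [(0.73, [317.2, 197.5, 27.8, 25.9])]
top slot_block [(0.85, [284.2, 159.6, 67.8, 69.2])]
top insp_stand [(0.62, [110.0, 154.5, 62.9, 50.3]), (0.39, [311.0, 173.8, 21.3, 27.5])]
top insp_head [(0.66, [125.6, 158.5, 35.8, 16.4])]
top lens [(0.66, [129.6, 157.8, 29.9, 18.7]), (0.39, [287.0, 165.2, 25.7, 20.5])]
```

Run:
```python
from h import *
a=cv2.imread("pics/a.png");b=cv2.imread("pics/b.png")
c=lambda i,x,y,w,h,s:cv2.resize(i[y:y+h,x:x+w],None,fx=s,fy=s,interpolation=cv2.INTER_CUBIC)
cv2.imwrite("pics/c.png",np.vstack([c(a,140,120,260,180,3)[:,:780]]))
cv2.imwrite("pics/d.png",c(b,105,135,290,110,2.7))
```

```text
(no output)
```

View pics/c.png

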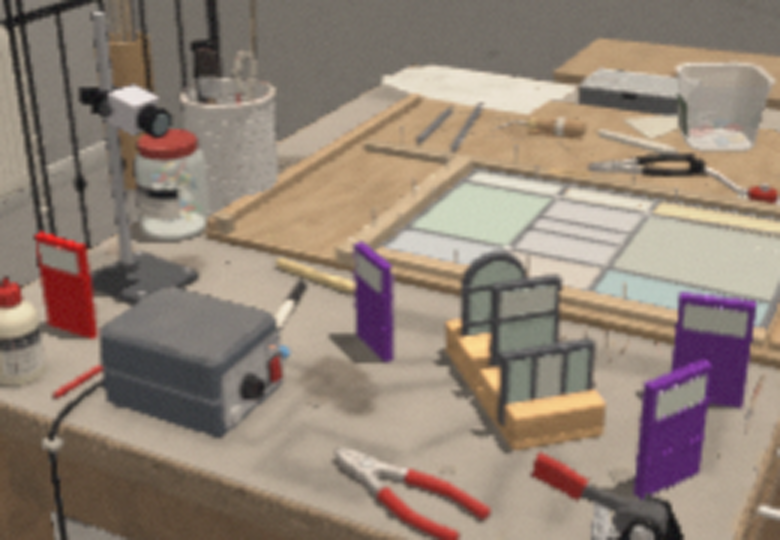

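View pics/d.png

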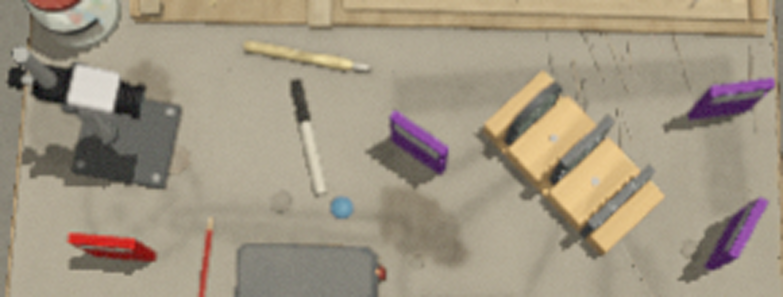

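The scene shows the arched sample at scene px (304,217), at the back of the block. The tall one is in the middle (315,225) and the low one in front (322,245). The look-alikes are purple rectangles at scene (264,220), (377,235) and (364,263), plus a red one at (162,215). Only one piece has a round top, and it's grey-framed. The inspection camera looks towards -y in the world.

```bash
cat > rough.py <<'E'
from h import *
import pickle
from scipy.optimize import least_squares
fs=pickle.load(open("fs.pkl","rb")); T,S=fs["top"],fs["scene"]
tp=lambda x,y:np.array([105+x/2.7,135+y/2.7]); sp=lambda x,y:np.array([140+x/3,120+y/3])
def onplane(f,uv,z):
    c,v=ray(f,uv); return c+v*(z-c[2])/v[2]
for p,z in(((547,71),.034),((663,195),.034),((602,253),.0),((484,127),.0)): print("blk",onplane(T,tp(*p),z))
for nm,p in(("arch crown T",(535,112)),("purple",(418,160))): print(nm,onplane(T,tp(*p),.08))
def tri(a,b):
    c1,v1=ray(T,a);c2,v2=ray(S,b)
    s=np.linalg.lstsq(np.c_[v1,-v2],c2-c1,rcond=None)[0]
    p,q=c1+s[0]*v1,c2+s[1]*v2; return (p+q)/2,np.linalg.norm(p-q)
print("box",tri(tp(94,88),sp(130,103)));print("lens",tri(tp(141,98),sp(158,122)))
print("arch",tri(tp(537,110),sp(493,262)))
for p in((180,100),(160,187),(75,172),(97,93)): print("base",onplane(T,tp(*p),.012))
w=optics.grab_frame("wrist"); s=monitor.observe()
from scipy.spatial.transform import Rotation as Ro
R=Ro.from_euler("xyz",s["tool_rot"]).as_matrix()
Rc=np.array(w["R"]);print("wrist cam in tool: pos",R.T@(-Rc.T@np.array(w["t"])-s["position"]),"axes",np.round(R.T@Rc.T,3).tolist(),w["fovy"])
E
python3 rough.py
```

```text
blk [ 0.62280278 -0.20019298  0.034     ]
blk [ 0.49714469 -0.31687887  0.034     ]
blk [ 0.44193792 -0.26029237  0.        ]
blk [ 0.57062228 -0.13843453  0.        ]
arch crown T [ 0.56794635 -0.18366451  0.08      ]
purple [ 0.51749488 -0.07087734  0.08      ]
box (array([0.54745321, 0.21275008, 0.21322007]), np.float64(0.0007288755811317073))
lens (array([0.54270782, 0.17398112, 0.19956488]), np.float64(0.0003666211825716313))
arch (array([ 0.56456509, -0.18554366,  0.10736739]), np.float64(0.005827033394523847))
base [0.58903635 0.17681063 0.012     ]
base [0.49711392 0.19163182 0.012     ]
base [0.5105253  0.28074806 0.012     ]
base [0.59464008 0.26430467 0.012     ]
wrist cam in tool: pos [ 0.08077661  0.00118581 -0.14324386] axes [[0.001, -0.95, -0.313], [1.0, 0.001, -0.0], [0.001, -0.313, 0.95]] 63.34908824081805
```

```bash
python3 -m handwheel '[{"dx":4.89,"dy":-2.92,"claw":40},{"dx":4.89,"dy":-2.92,"claw":40},{"dx":4.89,"dy":-2.92,"claw":40},{"dx":4.89,"dy":-2.92,"claw":40},{"dx":4.89,"dy":-2.92,"claw":40},{"dx":4.89,"dy":-2.92,"claw":40},{"dx":4.89,"dy":-2.92,"claw":40},{"dx":4.89,"dy":-2.92,"claw":40}]' 40
python3 -m handwheel '[{"dx":4.89,"dy":-2.92,"wz":-0.18,"claw":40},{"wz":-0.185,"claw":40},{"wz":-0.185,"claw":40},{"wz":-0.185,"claw":40},{"wz":-0.185,"claw":40},{"wz":-0.185,"claw":40},{"wz":-0.185,"claw":40},{"wz":-0.185,"claw":40}]'
```

```text
schema error: expected keys dx, dy, dz, wx, wy, wz, claw
schema error: expected keys dx, dy, dz, wx, wy, wz, claw
```

Run:
```python
import pickle,numpy as np,cv2
fs=pickle.load(open("fs.pkl","rb"))
a=fs["scene"]["frame"][118:224,145:215];b=fs["top"]["frame"][145:212,100:180]
A=cv2.resize(a,None,fx=5.6,fy=5.6,interpolation=cv2.INTER_CUBIC);B=cv2.resize(b,None,fx=5,fy=5,interpolation=cv2.INTER_CUBIC)
o=np.zeros((600,800,3),np.uint8);o[:A.shape[0],:A.shape[1]]=A;o[:B.shape[0],400:400+B.shape[1]]=B
cv2.imwrite("pics/e.png",o);print(A.shape)
```

```text
(594, 392, 3)
```

View pics/e.png

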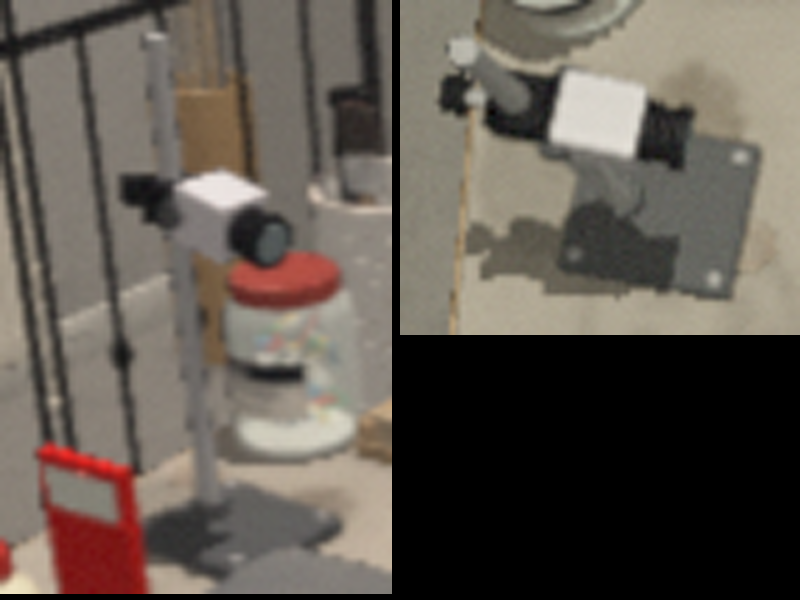

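The head is clearly visible. In scene the lens glass is at about (193.6,161.2); in top the lens front is at about (157.8,171.6). I'll fit a model to the box corners and the lens.

```bash
cat > fit.py <<'E'
from h import *
import pickle
from scipy.optimize import least_squares
from scipy.spatial.transform import Rotation as Ro
fs=pickle.load(open("fs.pkl","rb")); T,S=fs["top"],fs["scene"]
tp=lambda x,y:np.array([100+(x-400)/5,145+y/5]); sp=lambda x,y:np.array([145+x/5.6,118+y/5.6])
# order: front +y, front -y, back -y, back +y (head -x is front); top view: front edge right
obsT=[tp(647,80),tp(640,158),tp(552,150),tp(560,70),tp(689,133)]
obsS=[sp(268,190),sp(222,210),sp(177,190),sp(222,170),sp(272,242)]
def pts(p):
    R=Ro.from_euler("zy",[0,0]); 
    cy,sy=np.cos(p[3]),np.sin(p[3]); f=np.array([cy*np.cos(p[4]),sy*np.cos(p[4]),-np.sin(p[4])]) # look dir
    x=-f; y=np.cross([0,0,1],x); y/=np.linalg.norm(y); z=np.cross(x,y)
    R=np.c_[x,y,z]; d=p[5]; h=.018
    L=np.array([[d-h,-h,h],[d-h,h,h],[d+h,h,h],[d+h,-h,h],[-.06,0,0]])
    # -y of head: x=+Y world => y=-X world ; obs "front +X"= -y
    return L@R.T+p[:3],R
def res(p):
    X,_=pts(p); r=np.r_[(proj(T,X)-obsT),(proj(S,X)-obsS)]; return np.r_[r.ravel(),p[5]*50]
s=least_squares(res,[.55,.213,.2,-1.7,.33,0],loss="soft_l1");p=s.x
X,R=pts(p);f=-R[:,0]
print(np.round(p,4),"cov",np.round(np.sqrt(np.diag(np.linalg.inv(s.jac.T@s.jac))),4));print(np.round(res(p)[:-1].reshape(-1,2),1).tolist())
print("lens",X[4],"look",f,"view",X[4]+.12*f)
E
python3 fit.py
python3 -m handwheel '[{"dx":4.89,"dy":-2.92,"dz":0,"wx":0,"wy":0,"wz":0,"claw":40},{"dx":4.89,"dy":-2.92,"dz":0,"wx":0,"wy":0,"wz":0,"claw":40},{"dx":4.89,"dy":-2.92,"dz":0,"wx":0,"wy":0,"wz":0,"claw":40},{"dx":4.89,"dy":-2.92,"dz":0,"wx":0,"wy":0,"wz":0,"claw":40},{"dx":4.89,"dy":-2.92,"dz":0,"wx":0,"wy":0,"wz":0,"claw":40},{"dx":4.89,"dy":-2.92,"dz":0,"wx":0,"wy":0,"wz":0,"claw":40},{"dx":4.89,"dy":-2.92,"dz":0,"wx":0,"wy":0,"wz":0,"claw":40},{"dx":4.89,"dy":-2.92,"dz":0,"wx":0,"wy":0,"wz":-0.18,"claw":40}]' 40
python3 -m handwheel '[{"dx":0,"dy":0,"dz":0,"wx":0,"wy":0,"wz":-0.185,"claw":40},{"dx":0,"dy":0,"dz":0,"wx":0,"wy":0,"wz":-0.185,"claw":40},{"dx":0,"dy":0,"dz":0,"wx":0,"wy":0,"wz":-0.185,"claw":40},{"dx":0,"dy":0,"dz":0,"wx":0,"wy":0,"wz":-0.185,"claw":40},{"dx":0,"dy":0,"dz":0,"wx":0,"wy":0,"wz":-0.185,"claw":40},{"dx":0,"dy":0,"dz":0,"wx":0,"wy":0,"wz":-0.185,"claw":40},{"dx":0,"dy":0,"dz":0,"wx":0,"wy":0,"wz":-0.185,"claw":40},{"dx":0,"dy":0,"dz":0,"wx":0,"wy":0,"wz":-0.185,"claw":40}]'
```

```text
[ 0.5461  0.2314  0.2086 -1.6164  0.1897 -0.0203] cov [0.0022 0.0022 0.0028 0.0504 0.0742 0.0027]
[[0.2, -0.0], [-0.3, -0.8], [1.7, -0.9], [2.0, 0.2], [0.3, -0.4], [-0.9, 0.3], [-0.5, -0.1], [-1.4, -0.3], [-1.5, 0.2], [-0.4, 0.2]]
lens [0.54342863 0.1725355  0.1972902 ] look [-0.04478984 -0.98104594 -0.18852782] view [0.53805385 0.05480999 0.17466686]
clock: 1.85
position: [0.485, -0.2671, 0.2316]
tool_rot: [3.141, -0.0, 0.462]
force: [-0.1, -1.0, -0.6]
grip_width: 0.0339
finger_force: 0.0
clock: 2.85
position: [0.4838, -0.2687, 0.2313]
tool_rot: [3.142, 0.0, 1.945]
force: [-0.9, 0.6, 0.4]
grip_width: 0.034
finger_force: 0.0
```

```bash
python3 -m handwheel '[{"dx":5,"dy":3.3,"dz":0,"wx":0,"wy":0,"wz":0.18,"claw":40},{"dx":5,"dy":3.3,"dz":0,"wx":0,"wy":0,"wz":0.18,"claw":40},{"dx":5,"dy":2,"dz":-1,"wx":0,"wy":0,"wz":0,"claw":40},{"dx":0,"dy":0,"dz":-1,"wx":0,"wy":0.185,"wz":0,"claw":40},{"dx":0,"dy":0,"dz":0,"wx":0,"wy":0.185,"wz":0,"claw":40},{"dx":0,"dy":0,"dz":0,"wx":0,"wy":0.185,"wz":0,"claw":40},{"dx":0,"dy":0,"dz":0,"wx":0,"wy":0.185,"wz":0,"claw":40},{"dx":0,"dy":0,"dz":0,"wx":0,"wy":0.185,"wz":0,"claw":40}]'
python3 - <<'E'
from h import *
import pickle
w=optics.grab_frame("wrist");pickle.dump(w,open("w1.pkl","wb"))
r=optics.masks_of("insp_head","wrist");print([(d["p"],d["rect"]) for d in r])
print(proj(w,[[.546,.213,.21],[.543,.1725,.197]]), -np.array(w["R"]).T@w["t"])
if r:
    x,y=map(int,r[0]["rect"][:2]); x=max(x-30,0);y=max(y-30,0);c=w["frame"][y:y+110,x:x+150];print(x,y)
else: c=w["frame"];print("none")
cv2.imwrite("pics/f.png",cv2.resize(c,None,fx=5.2,fy=5.2,interpolation=cv2.INTER_CUBIC) if r else c)
E
```

```text
clock: 3.85
position: [0.537, -0.1104, 0.2518]
tool_rot: [3.139, -0.93, 1.596]
force: [0.4, -0.1, -0.9]
grip_width: 0.0344
finger_force: 0.0
[(0.72, [249.9, 6.9, 39.6, 53.7])]
[[268.31378041  26.61331293]
 [265.4704821   54.29872607]] [ 0.53863924 -0.17758245  0.4023955 ]
219 0
```

View pics/f.png

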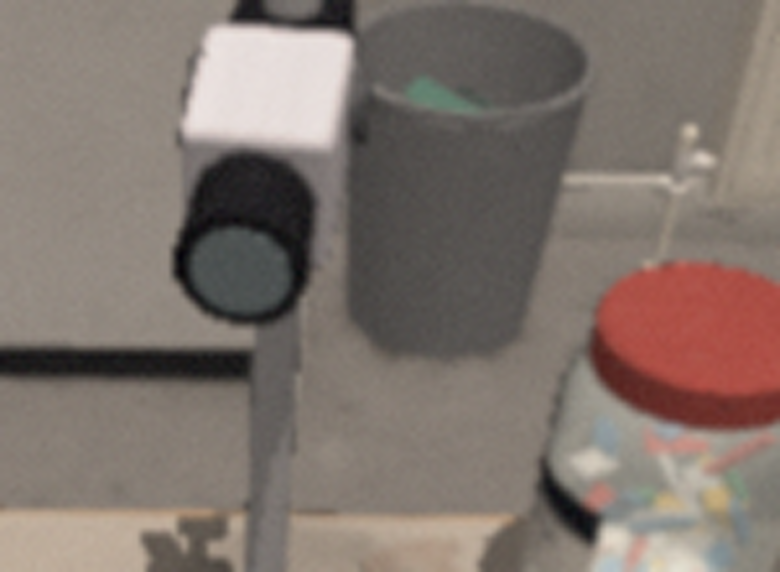

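The close view of the head shows the lens glass at wrist px (265,52) and the box top at about (254–287, 5–28). I'll add these points to the fit.

```bash
cat >> fit.py <<'E'
W=pickle.load(open("w1.pkl","rb")); wp=lambda x,y:np.array([219+x/5.2,y/5.2])
obsW=[wp(337,147),wp(183,138),wp(210,27),wp(355,32),wp(240,270)]
def res2(p): return np.r_[res(p),2*(proj(W,pts(p)[0])-obsW).ravel()]
s=least_squares(res2,p,loss="soft_l1");p=s.x
X,R=pts(p);f=-R[:,0]
print(np.round(p,4),"cov",np.round(np.sqrt(np.diag(np.linalg.inv(s.jac.T@s.jac))),4));r=res2(p);print(np.round(r[:20].reshape(-1,2),1).tolist(),np.round(r[21:].reshape(-1,2)/2,1).tolist())
print("lens",X[4],"look",f,"view",X[4]+.12*f)
np.save("head.npy",np.r_[X[4],f])
E
python3 fit.py
python3 -m handwheel '[{"dx":0,"dy":0,"dz":0,"wx":0,"wy":-0.185,"wz":0,"claw":40},{"dx":0,"dy":0,"dz":0,"wx":0,"wy":-0.185,"wz":0,"claw":40},{"dx":0,"dy":0,"dz":0,"wx":0,"wy":-0.185,"wz":0,"claw":40},{"dx":0,"dy":0,"dz":0,"wx":0,"wy":-0.185,"wz":0,"claw":40},{"dx":0,"dy":0,"dz":0,"wx":0,"wy":-0.185,"wz":0,"claw":40},{"dx":-5,"dy":1.5,"dz":0,"wx":0,"wy":0,"wz":-0.185,"claw":40},{"dx":-4,"dy":1.5,"dz":0,"wx":0,"wy":0,"wz":-0.185,"claw":40},{"dx":0,"dy":0,"dz":0,"wx":0,"wy":0,"wz":-0.185,"claw":40}]'
python3 -m handwheel '[{"dx":0,"dy":0,"dz":0,"wx":0,"wy":0,"wz":-0.18,"claw":40},{"dx":0,"dy":0,"dz":0,"wx":0,"wy":0,"wz":0,"claw":40}]'
python3 - <<'E'
from h import *
import pickle
w=optics.grab_frame("wrist");pickle.dump(w,open("w2.pkl","wb"))
for n in("arch_piece","tall_piece","slot_block"): print(n,[(round(d["p"],2),d["rect"]) for d in optics.masks_of(n,"wrist")])
cv2.imwrite("pics/g.png",cv2.resize(w["frame"],None,fx=1.56,fy=1.56,interpolation=cv2.INTER_CUBIC))
E
```

```text
[ 0.5461  0.2314  0.2086 -1.6164  0.1897 -0.0203] cov [0.0022 0.0022 0.0028 0.0504 0.0742 0.0027]
[[0.2, -0.0], [-0.3, -0.8], [1.7, -0.9], [2.0, 0.2], [0.3, -0.4], [-0.9, 0.3], [-0.5, -0.1], [-1.4, -0.3], [-1.5, 0.2], [-0.4, 0.2]]
lens [0.54342863 0.1725355  0.1972902 ] look [-0.04478984 -0.98104594 -0.18852782] view [0.53805385 0.05480999 0.17466686]
[ 0.5516  0.2334  0.2117 -1.7077  0.2346 -0.0213] cov [0.0007 0.0018 0.0012 0.02   0.025  0.0013]
[[0.4, -0.7], [-1.4, -1.6], [0.7, -3.2], [2.5, -2.0], [-1.0, -0.6], [-0.5, -0.2], [-0.9, -0.7], [-1.0, -1.7], [-0.4, -0.9], [-1.1, -0.1]] [[0.0, 0.1], [-0.8, -0.7], [-1.4, -0.1], [0.1, 1.2], [0.9, 0.4]]
lens [0.54366953 0.17555638 0.19775368] look [-0.1327005  -0.96350609 -0.23247924] view [0.52774547 0.05993565 0.16985617]
clock: 4.95
position: [0.5771, -0.1968, 0.2521]
tool_rot: [3.141, 0.004, 2.155]
force: [0.3, 0.2, -0.6]
grip_width: 0.0341
finger_force: 0.0
clock: 5.2
position: [0.5763, -0.1945, 0.2523]
tool_rot: [3.141, 0.003, 2.33]
force: [-0.2, -0.7, -0.0]
grip_width: 0.0341
finger_force: 0.0
arch_piece [(0.77, [254.3, 124.4, 15.6, 70.0]), (0.16, [133.6, 117.8, 154.9, 76.4])]
tall_piece [(0.93, [280.1, 39.4, 85.2, 35.6]), (0.81, [196.5, 130.2, 19.5, 82.9])]
slot_block [(0.81, [131.3, 116.7, 157.2, 81.9])]
```

View pics/g.png

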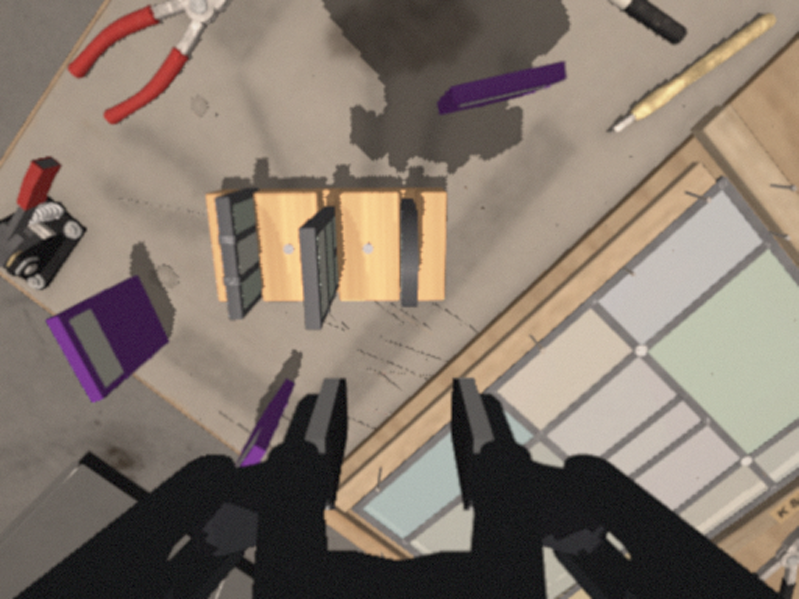

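The view is good. The block's top face spans about crop (208,192)–(446,300), and the arch is edge-on at col ~408 (wrist px (261,160)), in the rightmost slot. I'll fit the block and compare the arch projection with the mask, and check the head pitch from the glass ellipse.

```bash
cat > blk.py <<'E'
from h import *
import pickle
from scipy.optimize import least_squares
from scipy.spatial.transform import Rotation as Ro
w=pickle.load(open("w2.pkl","rb"))
m=np.array([[208,192],[447,191],[445,300],[218,300]])/1.56
L=np.array([[-.089,.042,.034],[.089,.042,.034],[.089,-.042,.034],[-.089,-.042,.034]])
def tf(p,L): return L@Ro.from_euler("z",p[2]).as_matrix().T+[p[0],p[1],0]
s=least_squares(lambda p:(proj(w,tf(p,L))-m).ravel(),[.53,-.23,.76]);p=s.x
print("block",p,np.round(s.fun.reshape(-1,2),1).tolist())
# arch outline -> compare with mask
a=np.linspace(0,np.pi,30)
o=np.array([[sx,.032*np.cos(t),.082+.032*np.sin(t)] for sx in(-.005,.005) for t in a]+[[sx,sy,.034] for sx in(-.005,.005) for sy in(-.032,.032)])
r=optics.masks_of("arch_piece","wrist")[0]["region"].astype(np.uint8)
def sil(q):
    u=proj(w,tf([q[0],q[1],q[2]],o)); i=np.zeros((384,512),np.uint8)
    cv2.fillConvexPoly(i,np.round(cv2.convexHull(np.float32(u))[:,0]*16).astype(np.int32),1,shift=4); return i
c0=tf(p,np.array([[.06,0,0]]))[0]
print("arch from block",c0)
best=max(((sil(q)&r).sum()/(sil(q)|r).sum(),q) for dx in np.arange(-12,13,2)*1e-3 for dy in np.arange(-12,13,2)*1e-3 for dt in(-.06,-.03,0,.03,.06) for q in[(c0[0]+dx,c0[1]+dy,p[2]+dt)])
print("arch mask fit",best, "iou at block",(sil((c0[0],c0[1],p[2]))&r).sum()/(sil((c0[0],c0[1],p[2]))|r).sum())
# glass ellipse in w1
W=pickle.load(open("w1.pkl","rb"));g=cv2.resize(W["frame"][0:110,219:369],None,fx=5.2,fy=5.2,interpolation=cv2.INTER_CUBIC)
gr=cv2.cvtColor(g,cv2.COLOR_BGR2GRAY);th=(gr>62).astype(np.uint8);n,lab,st,ce=cv2.connectedComponentsWithStats(th,connectivity=4)
k=lab[270,240];E=(lab==k).astype(np.uint8);print("glass area",E.sum(),st[k])
ct=max(cv2.findContours(E,0,cv2.CHAIN_APPROX_NONE)[0],key=len)[:,0]
pix=np.c_[219+(ct[:,0]+.5)/5.2-.5,(ct[:,1]+.5)/5.2-.5]
cw,_=ray(W,[0,0]);H=np.load("head.npy")
rays=np.array([ray(W,q)[1] for q in pix[::4]])
def rs(v):
    f=np.array([np.cos(v[3])*np.cos(v[4]),np.sin(v[3])*np.cos(v[4]),-np.sin(v[4])])
    c=v[:3];t=((c-cw)@f)/(rays@f);X=cw+rays*t[:,None]
    return np.r_[(np.linalg.norm(X-c,axis=1)-v[5])*1e3,(c-H[:3])*1e3/3,(v[3]+1.708)/.05*5]
s=least_squares(rs,np.r_[H[:3],-1.708,.23,.013],loss="soft_l1");print("glass fit",np.round(s.x,4),np.abs(s.fun[:-4]).mean())
E
python3 blk.py
```

```text
block [ 0.53486945 -0.22683306  0.7593936 ] [[-1.6, -0.4], [1.1, -0.0], [0.2, 0.3], [0.3, 0.4]]
arch from block [ 0.57838467 -0.18552415  0.        ]
arch mask fit (np.float64(0.8806888068880688), (np.float64(0.5743846672857947), np.float64(-0.1835241516571203), np.float64(0.7893935978456876))) iou at block 0.7112831858407079
glass area 6364 [ 192  228   97   84 6364]
glass fit [ 0.5421  0.1758  0.1983 -1.7079  0.1669  0.0113] 0.14094895303757793
```

```bash
python3 -m handwheel '[{"dx":0.85,"dy":0.6,"dz":4,"wx":0,"wy":0,"wz":0,"claw":40},{"dx":0,"dy":0,"dz":4,"wx":0,"wy":0,"wz":0,"claw":40},{"dx":0,"dy":0,"dz":2,"wx":0,"wy":0,"wz":0,"claw":40},{"dx":0,"dy":0,"dz":0,"wx":0,"wy":0,"wz":0,"claw":40}]'
python3 - <<'E'
from h import *
s=monitor.observe();print(s["position"],s["tool_rot"],s["qpos"])
w=optics.grab_frame("wrist")
for n in("arch_piece",): print(n,[(round(d["p"],2),d["rect"]) for d in optics.masks_of(n,"wrist")])
cv2.imwrite("pics/k.png",w["frame"])
y=-.812
t=s["position"]
E
```

```text
clock: 5.95
position: [0.5741, -0.1846, 0.1507]
tool_rot: [-3.141, -0.001, 2.329]
force: [0.2, 0.4, 0.2]
grip_width: 0.0341
finger_force: 0.0
[ 0.57413939 -0.18456614  0.15071004] [-3.14090676e+00 -1.31103440e-03  2.32937807e+00] [ 0.5899522   0.63348211 -0.55523126  1.71107695  0.40425233  0.91507594
  0.62927357]
arch_piece [(0.76, [246.6, 148.8, 22.6, 104.1])]
```

View pics/k.png

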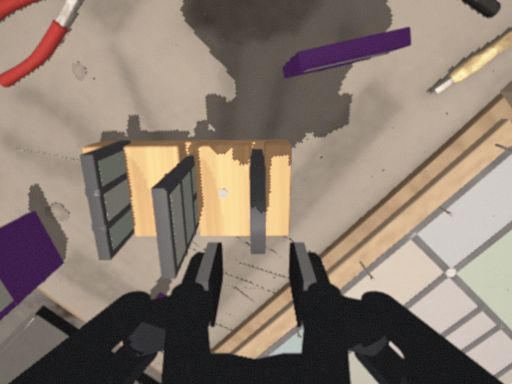

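The arch edge is at col 258, centred between the fingers (218–292). It is the grey arched piece, clear of the purple look-alike at (345,52). Now descending.

```bash
python3 -m handwheel '[{"dx":0,"dy":0.1,"dz":3,"wx":0,"wy":0,"wz":0,"claw":40},{"dx":0,"dy":0,"dz":2.5,"wx":0,"wy":0,"wz":0,"claw":40},{"dx":0,"dy":0,"dz":1.5,"wx":0,"wy":0,"wz":0,"claw":40},{"dx":0,"dy":0,"dz":0,"wx":0,"wy":0,"wz":0,"claw":40},{"dx":0,"dy":0,"dz":0,"wx":0,"wy":0,"wz":0,"claw":0},{"dx":0,"dy":0,"dz":0,"wx":0,"wy":0,"wz":0,"claw":0},{"dx":0,"dy":0,"dz":0,"wx":0,"wy":0,"wz":0,"claw":0},{"dx":0,"dy":0,"dz":0,"wx":0,"wy":0,"wz":0,"claw":0}]' 50
python3 - <<'E'
from h import *
s=monitor.observe();print(s["position"],s["tool_rot"],s["grip_width"],s["finger_force"])
w=optics.grab_frame("wrist");r=optics.masks_of("arch_piece","wrist")
print([(d["p"],d["rect"]) for d in r])
c=w["frame"][140:384,150:400];cv2.imwrite("pics/l.png",cv2.resize(c,None,fx=2.2,fy=2.2))
# where the model places the crown
print(proj(w,[[.5745,-.1835,.114],[.5745,-.1835,.034]]))
E
```

```text
clock: 7.05
position: [0.5758, -0.1842, 0.0825]
tool_rot: [3.141, 0.002, 2.33]
force: [-2.2, 0.4, 8.8]
grip_width: 0.0096
finger_force: 49.6
[ 0.57579315 -0.18421403  0.08253065] [3.14082142e+00 1.62981478e-03 2.32972845e+00] 0.009561673807397662 49.62349891662598
[(0.8, [240.5, 166.1, 31.8, 152.9])]
[[255.23900459 288.5278386 ]
 [255.09842808 216.47282316]]
```

View pics/l.png

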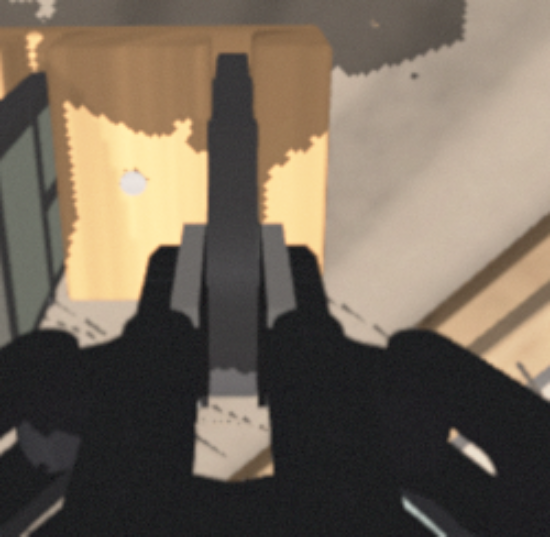

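The grip is solid (50 N, 9.6 mm width). Lifting, then turning.

```bash
python3 -m handwheel '[{"dx":0,"dy":0,"dz":-1,"wx":0,"wy":0,"wz":0,"claw":0},{"dx":0,"dy":0,"dz":-2,"wx":0,"wy":0,"wz":0,"claw":0},{"dx":0,"dy":0,"dz":-3,"wx":0,"wy":0,"wz":0,"claw":0},{"dx":0,"dy":0,"dz":-3,"wx":0,"wy":0,"wz":0,"claw":0},{"dx":0,"dy":0,"dz":-3,"wx":0,"wy":0,"wz":0,"claw":0},{"dx":0,"dy":0,"dz":-1.5,"wx":0,"wy":0,"wz":-0.1,"claw":0},{"dx":0,"dy":0,"dz":0,"wx":0,"wy":0,"wz":-0.14,"claw":0},{"dx":0,"dy":0,"dz":0,"wx":0,"wy":0,"wz":-0.14,"claw":0}]'
python3 -m handwheel '[{"dx":0,"dy":0,"dz":0,"wx":0,"wy":0,"wz":-0.15,"claw":0},{"dx":0,"dy":0,"dz":0,"wx":0,"wy":0,"wz":-0.144,"claw":0},{"dx":1.5,"dy":4,"dz":0,"wx":0,"wy":0,"wz":0,"claw":0},{"dx":1.6,"dy":4,"dz":0,"wx":0,"wy":0,"wz":0,"claw":0},{"dx":1.6,"dy":4,"dz":0,"wx":0,"wy":0,"wz":0,"claw":0},{"dx":1.6,"dy":4,"dz":0,"wx":0,"wy":0,"wz":0,"claw":0},{"dx":0,"dy":0,"dz":0,"wx":-0.1,"wy":0,"wz":0,"claw":0},{"dx":0,"dy":0,"dz":0,"wx":-0.1,"wy":0,"wz":0,"claw":0}]'
cat > chk.py <<'E'
from h import *
import sys
from scipy.spatial.transform import Rotation as Ro
s=monitor.observe();R=Ro.from_euler("xyz",s["tool_rot"]).as_matrix();P=s["position"]
pit,yw=.2,-1.708;f=np.array([np.cos(yw)*np.cos(pit),np.sin(yw)*np.cos(pit),-np.sin(pit)])
V=np.array([.543,.1757,.198])+.12*f; off=np.array([0,0,.0205])
mid=P+R@off
print("clock",s["clock"],"P",P,"mid",mid,"V",V,"move in tool cm",100*R.T@(V-mid),"y vs -f (tool)",R.T@(-f),"x level",R[2,0],"grip",s["grip_width"],s["finger_force"],"F",s["force"])
E
python3 chk.py
```

```text
clock: 8.15
position: [0.5752, -0.184, 0.2181]
tool_rot: [-3.141, 0.001, 2.715]
force: [-0.2, -0.5, -1.5]
grip_width: 0.0094
finger_force: 48.8
clock: 9.15
position: [0.5349, -0.0157, 0.218]
tool_rot: [2.94, 0.002, 3.007]
force: [-0.2, -0.2, -2.0]
grip_width: 0.0089
finger_force: 49.3
clock 9.15 P [ 0.53488427 -0.01573399  0.21802465] mid [ 0.53548014 -0.01166485  0.1979414 ] V [0.52691433 0.05919725 0.17415968] move in tool cm [1.80784722 6.28969209 3.71150432] y vs -f (tool) [-0.00254118  0.99999482  0.00197587] x level -0.0021217892025518596 grip 0.008894453036945069 49.29756224155426 F [-0.15494174 -0.22216851 -2.03906559]
```

```bash
python3 -m handwheel '[{"dx":0.6,"dy":2.1,"dz":0.9,"wx":0,"wy":0,"wz":0,"claw":0},{"dx":0.6,"dy":2.1,"dz":1.1,"wx":0,"wy":0,"wz":0,"claw":0},{"dx":0.6,"dy":1.4,"dz":1.1,"wx":0,"wy":0,"wz":0,"claw":0},{"dx":0,"dy":0.7,"dz":0.6,"wx":0,"wy":0,"wz":0,"claw":0},{"dx":0,"dy":0,"dz":0,"wx":0,"wy":0,"wz":0,"claw":0},{"dx":0,"dy":0,"dz":0,"wx":0,"wy":0,"wz":0,"claw":0}]'
python3 chk.py
python3 - <<'E'
from h import *
import pickle
S=optics.grab_frame("scene");rs=optics.masks_of("arch_piece","scene")
T=optics.grab_frame("top");rt=optics.masks_of("arch_piece","top")
pickle.dump((S,T),open("end.pkl","wb"))
V=np.array([.5269,.0592,.1742])
for n,f,r in(("S",S,rs),("T",T,rt)): print(n,proj(f,V),[(round(d["p"],2),d["rect"]) for d in r])
for n in("tall_piece","low_piece"):print(n,[(round(d["p"],2),d["rect"]) for d in optics.masks_of(n,"top")])
A=cv2.resize(S["frame"][110:280,140:400],None,fx=3,fy=3)
cv2.imwrite("pics/m.png",A)
B=cv2.resize(T["frame"][120:260,100:360],None,fx=3,fy=3);cv2.imwrite("pics/n.png",B)
E
```

```text
clock: 9.9
position: [0.5266, 0.0534, 0.1929]
tool_rot: [2.942, 0.0, 3.003]
force: [-0.7, 0.6, -1.7]
grip_width: 0.0092
finger_force: 49.4
clock 9.9 P [0.52664987 0.05335606 0.19292106] mid [0.52721863 0.0573836  0.17282864] V [0.52691433 0.05919725 0.17415968] move in tool cm [ 0.05510994  0.19835813 -0.09566981] y vs -f (tool) [ 1.10366086e-03  9.99999357e-01 -2.60710723e-04] x level -0.0003808338602569652 grip 0.009235637267360527 49.404895305633545 F [-0.66533966  0.61380607 -1.72312613]
S [[221.27521435 175.86581809]] [(0.73, [213.2, 164.1, 16.1, 33.0])]
T [[206.19438486 181.26328391]] []
tall_piece [(0.77, [130.7, 221.0, 30.5, 10.9]), (0.68, [313.6, 175.6, 18.4, 23.5]), (0.55, [369.3, 211.6, 18.9, 22.6]), (0.51, [358.7, 164.8, 32.5, 15.6])]
low_piece []
```

View pics/m.png

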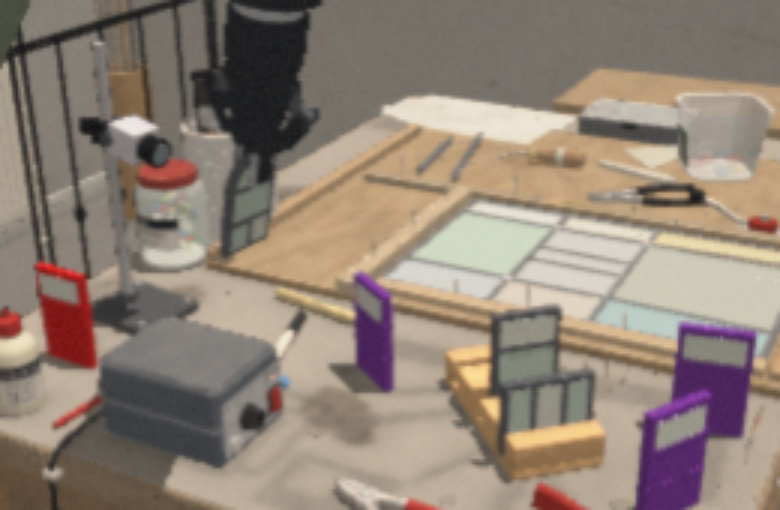

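View pics/n.png

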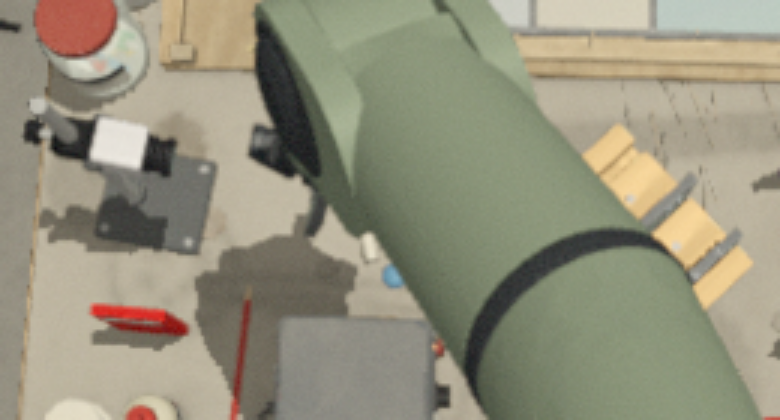

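The sample hangs arch-up in front of the lens. In the scene crop its bottom corners are at about (224,255) and (270,238). The other two samples still stand in the block. I'll compare the predicted outline with the picture.

Run:
```python
from h import *
import pickle
from scipy.spatial.transform import Rotation as Ro
S,T=pickle.load(open("end.pkl","rb"));s=monitor.observe()
R=Ro.from_euler("xyz",s["tool_rot"]).as_matrix();P=s["position"]
L=np.array([[sx,sy,.0725] for sx in(.032,-.032) for sy in(-.005,.005)]+[[sx,sy,.0005] for sx in(.032,-.032) for sy in(-.005,.005)])
print(np.round((proj(S,P+L@R.T)-[140,110])*3))
print((proj(S,[[.543,.1757,.198]])-[140,110])*3)
```

```text
[[222. 258.]
 [215. 254.]
 [265. 236.]
 [258. 233.]
 [228. 193.]
 [221. 189.]
 [272. 174.]
 [265. 170.]]
[[156.80412371 153.14699719]]
```

The outline matches to within about 2 px (a few mm), and the lens projection agrees too. Handing in.

```bash
python3 -m handwheel '[{"dx":0,"dy":0,"dz":0,"wx":0,"wy":0,"wz":0,"claw":0},{"dx":0,"dy":0,"dz":0,"wx":0,"wy":0,"wz":0,"claw":0}]'; python3 -c "
from workcell import job_done
print(job_done())"
```

```text
clock: 10.45
position: [0.5263, 0.054, 0.1925]
tool_rot: [2.942, -0.0, 3.004]
force: [0.1, -0.0, -2.3]
grip_width: 0.0092
finger_force: 49.4
the job is handed in; nothing more can be done
None
```

I handed the job in at about 10.5 s, with the arched sample held arch-up in front of the lens; by my measurements its middle is within a few mm of the view point and its face square to within about 0.05 rad. The other two samples stand in the block and the camera shows no movement, but no verdict came back.

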